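Unlatch and open the enamelling kiln

TASK

Get the cold enamelling kiln ready for loading: push its red latch paddle down until the door springs ajar, then swing the door fully open to its stop by its handle. Do it gently, neither straining the latch nor flinging the door, and leave everything else on the bench where it stands.

Things in the scene. Friction and masses are not known exactly. Their poses are not given: they have to be found in the camera images.
- kiln: cold bench-top enamelling kiln, blue, fixed to the bench: 240 deep (x), 420 wide (y), 250 mm high. Origin: centre of its underside, at bench level. Its -x axis points out of the front, +y to the hinge side. Shut, the door's outer face is 150 mm ahead (-x) of the origin, its free edge at y = -115 mm; beyond it is the control column, face 120 mm ahead.
- door_hinge (a point): point fixed on the kiln, on the door's vertical hinge axis, 225 mm above the bench; its axes are the kiln's. The steel door is 240 wide, 30 thick, from 45 to 235 mm above the bench, hinge axis in mid-thickness
- door (a joint): door angle in rad: 0 shut (about 0.01 while the latch holds it), 0.1 or more ajar, 1.9 at the stop, fully open. It swings towards the robot, is a little stiff and stays where it is left
- handle: the door's handle: a level round bar, 12 mm thick (sleeve 17), 100 mm long along its y, on two end posts, 222 mm above the bench. Origin: mid-bar, 66 mm out from the hinge axis along the door's normal and 135 mm along the door. Its +x points to the door. Slot between bar and door: 45 mm (x) by 88 mm (y), open above and below. The door's top is 13 mm, the kiln's 28 mm above mid-bar
- latch_mid (a point): point fixed on the kiln (its frame: -200, -203, 200 mm): where the middle of the latch's red thumb paddle would be with the latch level and its plate mid-slot. Paddle: 52 (x) by 40 (y) by 8 mm thick, jutting out ahead of the door. The plate is set up to 12 mm higher or lower and the paddle may start up to 5 mm down: neither is measured, feel for them
- latch_pivot (a point): point fixed on the kiln: the latch's pivot (axis: kiln x) with its plate mid-slot, 50 mm from the paddle's middle. The inner arm, beyond the pivot, bars a brass lug on the door. Pushing the paddle down (about 3 N) by 9 to 28 mm, depending on the plate, lifts the arm clear; a plunger then pushes the door ajar. Hard stop after 32 mm. The latch stays where it is left
- pickle_pot: a dark open pot, 100 mm across at the rim, 100 mm high; loose, stays where it is. Origin: centre of its underside
- glass_jar: a green glass jar with a glass lid, 84 mm across, 110 mm high; loose, stays where it is. Origin: centre of its underside
- enamel_jar: a blue jar with a white lid, 64 mm across, 85 mm high; loose, stays where it is. Origin: centre of its underside
- flux_can: a yellow can, 60 mm across, 100 mm high; loose, stays where it is. Origin: centre of its underside
- hammer: a hammer lying on the bench, about 250 mm long; loose, stays where it is. Origin: centre of its underside, about mid-way along
- fire_brick: a loose cream fire brick lying flat, 110 x 170 x 45 mm; loose, stays where it is. Origin: centre of its underside

How it is judged:
On the way, in this order (a step that is already met when the one before it is completed fails the run):
1. the latch lets go and the door springs ajar, without the handle being touched (value of joint door between 0.05 and 0.3 rad and contact force between each of the arm, the fingers and handle below 0.2 N), for 0.1 s.
2. the door is swung by its handle: fingers bear on the handle while the door is about half open (value of joint door between 0.4 and 1.5 rad and contact force between the fingers and handle above 0.3 N), for 0.1 s.
At the end, for the whole second after the job is handed in: the door stands still at 1.75 rad or more (stop at 1.9) and each of the six loose things is within 30 mm of where it was (value of joint door above 1.75 rad and velocity of joint door below 0.05 rad/s and distance of each of pickle_pot, glass_jar, enamel_jar, flux_can, hammer, fire_brick from where it was at the start of the episode below 0.03 m); the robot touches nothing.
It fails at once if the latch or any other part of the kiln is pushed with more than 40 N (gripping the handle does not count) (contact force between any of the arm, the fingers and kiln above 40 N and contact force between the fingers and handle below 0.2 N).
It fails at once if the door is flung: faster than 2.5 rad/s (velocity of joint door above 2.5 rad/s).
It fails at once if a loose thing on the bench is moved 30 mm or more or tipped over (distance of any of pickle_pot, glass_jar, enamel_jar, flux_can, hammer, fire_brick from where it was at the start of the episode above 0.03 m or angle between any of pickle_pot, glass_jar, enamel_jar, flux_can, fire_brick's own z axis and vertical above 0.5 rad).
It also fails if it takes over 54 s, if anything falls off the work surface, if the arm or the gripper's body presses on something with over 40 N, if the wrist force passes 120 N, or if a joint passes its speed limit or range.

ROBOT

A 6-joint arm with a two-finger parallel gripper is mounted at the origin on the work surface. World frame = base frame: x ahead of the robot, y to its left, z up, the work surface at z = 0. Lengths are in m, angles in rad, forces in N, time in s.
With the tool pointing down it reaches from about 0.3 to 0.875 m from the base axis. Payload 6.4 kg.
Tool frame: the origin (TCP) lies midway between the tips of the shut fingers; the grasp point (between the pads) lies 19 mm behind it; z points along the fingers, y is the line along which they close (so a half turn about z gives the same grasp; the last joint's range is limited). The gripper opens to 85 mm and grips with 20 to 120 N. Pads are 22 mm wide; open, the fingers measure 114 mm over their backs; the gripper's body (76 mm by 85 mm) begins 54 mm behind the grasp point. The pads swing forward as they close: fully open they stand 13 mm farther back than shut.
Start: joints at [-1.335, 0.181, 1.607, -0, 1.354, -0.206], TCP at [0.246, -0.52, 0.231] pointing down, gripper open.
Joint ranges: [-2.99, 2.99], [-0.89, 2.07], [0.3, 2.58], [-1.14, 4.28], [0, 2.63], [-3.12, 3.12]. Speed limits (rad/s): [2.57, 2.57, 3.01, 3.14, 3.14, 3.14].

INTERFACE

Orientations are given as a unit quaternion [w, x, y, z].
In Python, from bench import * gives the robot as it stands.
- The arm moves only by the tool play_rows, never from a script. Its argument "plan" is a list of rows, each a list of 3 entries, a list of its own where there are three numbers: the finger opening in mm, from 0 to 85.4, then the shift along the tool's x, y, z normalised to -1 to 1, where 1 is 40 cm, then the turn about the tool's z normalised to -1 to 1, where 1 is pi rad. A call has 1 to 10 rows; each row is the pose to reach, as a shift and turn from the pose commanded when the call began, along the tool's axes at that moment, turning the shorter way round; what a row does not reach only later rows make up. A row lasts 1/10 s, in which the tool goes at most 50 mm and 8.59 degrees, less where a joint would pass 70% of its speed; a pose out of reach is approached as far as the arm can. A call with a number of a shift or a turn outside -1 to 1 is refused whole. A call with a gripper value outside its range is refused whole. The fingers move at their own pace and stop on an object; the grip force is fixed at half the most. Time passes only in rows, so rows that repeat a pose let the fingers close. It gives the time, the measured TCP pose, the force, the opening and the grip force at its end, in the units of the state.
- get_obs(): the state, without advancing time (a new reading comes with each control period).
- camera(name): name is "side" or "top" or "wrist"; returns a dict with "image" (384x512x3 uint8, red, green, blue), "range_z" (384x512 float32, m along the optical axis (not along the pixel's ray), 0 where there is no reading), "intrinsics" (3x3 intrinsics, pixels), "rvec" (rotation vector, rad) and "tvec" (3), from world to camera coordinates, as OpenCV has them; the wrist camera has in their place "T_tool_cam" (4x4, takes a point from camera to tool coordinates, whose origin is the TCP and whose axes are the flange's). Camera axes: x right, y down, z forward; pixel columns grow to the right and rows downward; lengths in m; the calibration is good to about 2 mm. A picture is of the moment at which its call begins: read the wrist's pose just before it.
- hand_in(): hands the job in; it is judged then, once.
Trained networks look in a picture, given as the dict that the camera call returned (one of the last four; its "shot" number tells which), for a name from the list of things; names that differ only in an ending like _2 or _b are one class to them, and where a whole thing is asked for, a point or a joint stands for the part that bears it (a point fixed in the world has none). Each returns a list of dicts, best first, with "conf" (0 to 1); they miss things now and then, are a little off and sometimes report something else, mostly with a low value. They report only what shows in the picture. A call takes as long as a camera call.
- search_frame(picture, label): "rect" ([centre column, centre row, width, height] in pixels, round what is visible of it).
- masks_of(picture, label): "mask" (384x512 bool, what is visible of it) and "rect" ([centre column, centre row, width, height] in pixels, round what is visible of it).
The state is a dict: "time_s": time; "q": joint angles; "dq": joint speeds; "joint_efforts": joint torques, N m; "eef_pos": TCP position; "eef_rot": TCP orientation; "wrist_force": force on the tool from outside, world axes, zero at the start; "torque": the same for the moment, N m; "opening": opening from 0.0 (shut) to 1.0 (fully open); "grasp_force": force on a finger pad.
Only numpy, scipy, OpenCV 4.12 (cv2) and the standard library are available. Lean on these libraries where they do the work, as an engineer would, in place of code of your own. Each camera call takes 0.05 s, during which the arm holds its last target. There are 200 camera calls.

## Working session

There is one attempt and no reset: what is moved stays moved. The work goes in short steps, Python scripts to look and compute and a tool call to move; the robot and the scene stay as the last step left them, time stands still between calls to the robot, and variables do not carry over. Pictures are saved under pics/ and viewed, at most 10 in all, crops included, and the job is handed in when it is done.

Besides the shell and the picture viewer there is one more tool, called as name([rows], argument=value, ...), one row to a line, values as JSON. play_rows: Moves the arm, as the interface text tells. Its arguments: {"type":"object","properties":{"plan":{"type":"array","items":{"type":"array"}}},"required":["plan"]}

```bash
mkdir -p pics; cat > h.py <<'E'
from bench import *
import numpy as np, cv2
from scipy.spatial.transform import Rotation as R
def pts(c):
    K=c["intrinsics"];z=c["range_z"];v,u=np.indices(z.shape)
    P=np.stack([(u-K[0,2])/K[0,0]*z,(v-K[1,2])/K[1,1]*z,z],-1)
    if "rvec" in c:
        Rm=cv2.Rodrigues(np.array(c["rvec"],float))[0]; return (P-np.ravel(c["tvec"]))@Rm
    s=c["_s"];T=np.array(c["T_tool_cam"]);q=s["eef_rot"]
    return R.from_quat([q[1],q[2],q[3],q[0]]).apply((P.reshape(-1,3)@T[:3,:3].T+T[:3,3])).reshape(P.shape)+s["eef_pos"]
def shot(n):
    s=get_obs();c=camera(n);c["_s"]=s;return c
def save(c,f): cv2.imwrite("pics/"+f,c["image"][:,:,::-1])
E
python3 - <<'E'
from h import *
s=get_obs();print({k:np.round(v,3) for k,v in s.items()})
for n in("side","top"):
    c=shot(n);save(c,n+"0.png");P=pts(c)
    for l in "kiln handle door_hinge latch_mid pickle_pot glass_jar enamel_jar flux_can hammer fire_brick".split():
        try:
            m=masks_of(c,l)
        except Exception as e: print(l,e);continue
        for d in m[:1]:
            k=d["mask"]&(c["range_z"]>0);p=P[k]
            if len(p): print(n,l,round(d["conf"],2),np.round(d["rect"]),np.round(np.median(p,0),3),np.round(np.percentile(p,3,0),3),np.round(np.percentile(p,97,0),3))
E
```

```text
{'time_s': np.float64(0.0), 'q': array([-1.335,  0.182,  1.608,  0.   ,  1.354, -0.206]), 'dq': array([-0.001, -0.001, -0.003, -0.001, -0.   ,  0.   ]), 'joint_efforts': array([ 0.0000e+00, -4.4487e+01, -3.5134e+01, -0.0000e+00,  9.0000e-03,
        0.0000e+00]), 'eef_pos': array([ 0.246, -0.519,  0.23 ]), 'eef_rot': array([-0.001,  0.976,  0.219, -0.   ]), 'wrist_force': array([-0.666, -0.039, -0.664]), 'torque': array([-0.01 , -0.015, -0.011]), 'grasp_force': np.float64(0.0), 'opening': np.float64(1.002)}
side kiln 0.9 [196. 200. 177. 139.] [0.675 0.153 0.201] [ 0.598 -0.161  0.037] [0.856 0.241 0.252]
side handle 0.52 [242. 176.  37.  19.] [0.564 0.012 0.226] [ 0.547 -0.066  0.162] [0.611 0.064 0.231]
side door_hinge 0.91 [193. 202. 176. 138.] [0.675 0.154 0.201] [ 0.598 -0.156  0.039] [0.856 0.241 0.252]
side latch_mid 0.76 [195. 201. 176. 133.] [0.676 0.153 0.2  ] [ 0.598 -0.161  0.034] [0.858 0.241 0.252]
side glass_jar 0.9 [274. 178.  22.  26.] [ 0.654 -0.319  0.056] [ 0.631 -0.363  0.004] [ 0.696 -0.308  0.106]
side enamel_jar 0.75 [146. 290.  30.  43.] [0.622 0.382 0.059] [0
[... 697 characters left out ...]
5.] [0.719 0.021 0.249] [ 0.583 -0.174  0.067] [0.867 0.224 0.257]
top pickle_pot 0.95 [379. 247.  29.  35.] [ 0.331 -0.473  0.019] [ 0.284 -0.51  -0.003] [ 0.39  -0.415  0.102]
top glass_jar 0.76 [347. 168.  24.  26.] [ 0.661 -0.341  0.105] [ 0.63  -0.38   0.012] [ 0.701 -0.308  0.117]
top enamel_jar 0.56 [171. 173.  23.  18.] [0.631 0.364 0.082] [0.607 0.34  0.017] [0.661 0.394 0.093]
top flux_can 0.76 [138. 199.  22.  18.] [0.528 0.489 0.095] [ 0.502  0.468 -0.002] [0.569 0.547 0.108]
top hammer 0.97 [150. 251.  66.  39.] [0.316 0.469 0.025] [0.26  0.33  0.013] [0.381 0.557 0.035]
top fire_brick 0.7 [321. 232.  47.  35.] [ 0.408 -0.245  0.045] [ 0.352 -0.325  0.023] [ 0.467 -0.164  0.054]
```

```bash
python3 - <<'E'
from h import *
c=shot("top");P=pts(c)
cv2.imwrite("pics/a.png",cv2.resize(np.hstack([cv2.imread("pics/top0.png")[90:290,110:410],cv2.imread("pics/side0.png")[100:300,60:360]]),None,fx=1.3,fy=1.3))
top=(np.abs(P[...,2]-.25)<.006)&(P[...,0]>.6)&(P[...,0]<.95)&(abs(P[...,1])<.35)
p=P[top][:,:2].astype(np.float32);r=cv2.minAreaRect(p);print(r,np.round(cv2.boxPoints(r),3),len(p))
img=c["image"].astype(int);red=(img[...,0]>110)&(img[...,1]<80)&(img[...,2]<80)
print("red",red.sum(),np.round(P[red],3)[:30])
s=shot("side");Ps=pts(s);img=s["image"].astype(int);red=(img[...,0]>110)&(img[...,1]<80)&(img[...,2]<80)
q=Ps[red];print(red.sum(),np.round(np.median(q,0),3),np.round(np.percentile(q,5,0),3),np.round(np.percentile(q,95,0),3))
# front faces
m=masks_of(s,"kiln")[0]["mask"];q=Ps[m&(Ps[...,2]>.05)&(Ps[...,2]<.2)]
f=q[(q[:,0]<.72)]
print(np.round(f[::60],3))
E
```

```text
((0.7448441982269287, 0.0272427499294281), (0.26445528864860535, 0.41967320442199707), 3.4724924564361572) [[ 0.6    0.229]
 [ 0.626 -0.19 ]
 [ 0.89  -0.174]
 [ 0.864  0.245]] 6338
red 3456 [[ 1.755  1.371 -0.672]
 [ 1.763  1.594 -0.703]
 [ 1.764  1.583 -0.704]
 [ 1.761  1.573 -0.699]
 [ 1.761  1.548 -0.698]
 [ 1.762  1.525 -0.699]
 [ 1.766  1.511 -0.706]
 [ 1.765  1.46  -0.703]
 [ 1.77   1.441 -0.711]
 [ 1.76   1.425 -0.693]
 [ 1.765  1.423 -0.702]
 [ 1.758  1.404 -0.688]
 [ 1.774  1.612 -0.734]
 [ 1.761  1.524 -0.71 ]
 [ 1.766  1.522 -0.717]
 [ 1.765  1.503 -0.715]
 [ 1.759  1.49  -0.704]
 [ 1.759  1.478 -0.704]
 [ 1.762  1.45  -0.708]
 [ 1.767  1.45  -0.718]
 [ 1.764  1.428 -0.712]
 [ 1.763  1.421 -0.71 ]
 [ 1.763  1.408 -0.709]
 [ 1.755  1.48  -0.708]
 [ 1.765  1.479 -0.727]
 [ 1.768  1.475 -0.73 ]
 [ 1.772  1.472 -0.737]
 [ 1.76   1.455 -0.716]
 [ 1.767  1.455 -0.729]
 [ 1.759  1.442 -0.715]]
9333 [0.135 0.164 0.001] [-0.144 -0.331 -0.002] [0.621 0.363 0.003]
[[ 0.65  -0.176  0.2  ]
 [ 0.6   -0.155  0.196]
 [ 0.597 -0.135  0.197]
 [ 0.591 -0.118  0.194]
 [ 0.609 -0.031  0.184]
 
[... 1027 characters left out ...]
47]
 [ 0.607  0.042  0.063]
 [ 0.607  0.142  0.115]
 [ 0.629  0.187  0.13 ]
 [ 0.651  0.23   0.143]
 [ 0.706  0.233  0.125]
 [ 0.605  0.098  0.081]
 [ 0.62   0.144  0.099]
 [ 0.628  0.186  0.116]
 [ 0.63   0.231  0.138]
 [ 0.668  0.232  0.124]
 [ 0.7    0.233  0.111]
 [ 0.602  0.088  0.059]
 [ 0.602  0.132  0.08 ]
 [ 0.617  0.145  0.08 ]
 [ 0.635  0.15   0.074]
 [ 0.629  0.18   0.09 ]
 [ 0.627  0.194  0.095]
 [ 0.629  0.2    0.095]
 [ 0.628  0.206  0.096]
 [ 0.628  0.207  0.093]
 [ 0.628  0.207  0.09 ]
 [ 0.629  0.191  0.077]
 [ 0.632  0.156  0.051]
 [ 0.678  0.232  0.076]
 [ 0.626  0.216  0.08 ]
 [ 0.677  0.231  0.066]
 [ 0.626  0.196  0.057]
 [ 0.628  0.203  0.054]
 [ 0.641  0.23   0.054]]
```

View pics/a.png

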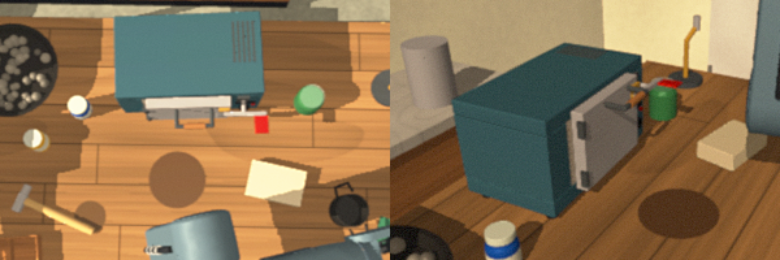

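```bash
cat >> h.py <<'E'
from scipy.optimize import least_squares
E
python3 - <<'E'
from h import *
c=shot("top");P=pts(c);s=shot("side");Q=pts(s)
m=masks_of(s,"kiln")[0]["mask"]
q=Q[m&(Q[...,2]>.06)&(Q[...,2]<.16)]
door=q[(abs(q[:,0]-.606)<.012)&(q[:,1]<.13)&(q[:,1]>-.1)]
side=q[(q[:,1]>.222)&(q[:,0]>.645)]
p=P[(np.abs(P[...,2]-.25)<.006)&(P[...,0]>.66)&(P[...,0]<.95)&(abs(P[...,1])<.35)]
back=[];[back.append(p[(abs(p[:,1]-y)<.01)][:,0].max()) for y in np.arange(-.15,.22,.02)]
ys=np.arange(-.15,.22,.02)
print("back slope",np.polyfit(ys,back,1),"door",np.polyfit(door[:,1],door[:,0],1),len(door),"side",np.polyfit(side[:,0],side[:,1],1),len(side))
L=[p[abs(p[:,0]-x)<.01][:,1].max() for x in np.arange(.68,.85,.02)];Rr=[p[abs(p[:,0]-x)<.01][:,1].min() for x in np.arange(.68,.85,.02)]
print("L",np.polyfit(np.arange(.68,.85,.02),L,1),"R",np.polyfit(np.arange(.68,.85,.02),Rr,1))
for C,X in((c,P),(s,Q)):
    i=C["image"].astype(int);k=(i[...,0]>100)&(i[...,0]>2*i[...,1])&(i[...,0]>2*i[...,2])&(abs(X[...,1]+.18)<.08)&(abs(X[...,0]-.58)<.1)&(X[...,2]>.15)
    r=X[k];print("red",len(r),np.round(np.median(r,0),3),np.round(r.min(0),3),np.round(r.max(0),3))
    k=(X[...,0]>.53)&(X[...,0]<.575)&(abs(X[...,1])<.1)&(X[...,2]>.2)&(X[...,2]<.25);r=X[k];print("bar",len(r),np.round(np.median(r,0),3),np.round(r.min(0),3),np.round(r.max(0),3),np.polyfit(r[:,1],r[:,0],1))
E
```

```text
back slope [-0.05490456  0.87693944] door [-0.04625967  0.60789732] 1099 side [0.05611769 0.19393873] 1822
L [0.06458174 0.18785021] R [ 0.05393654 -0.22169005]
red 147 [ 0.566 -0.186  0.19 ] [ 0.541 -0.205  0.181] [ 0.593 -0.164  0.202]
bar 140 [0.556 0.01  0.227] [ 0.544 -0.047  0.217] [0.574 0.063 0.241] [-0.03054495  0.55685167]
red 90 [ 0.565 -0.177  0.191] [ 0.543 -0.207  0.184] [ 0.595 -0.162  0.195]
bar 163 [0.553 0.022 0.227] [ 0.545 -0.046  0.215] [0.575 0.065 0.232] [0.01225043 0.55468024]
```

play_rows([
  [0,[0.1,-0.04,-0.1],0.02],
  [0,[0.2,-0.08,-0.15],0.05],
  [0,[0.3,-0.12,-0.15],0.08],
  [0,[0.4,-0.15,-0.15],0.1],
  [0,[0.53,-0.2,-0.15],0.122],
  [0,[0.53,-0.2,-0.15],0.122],
])

```text
time_s: 2.0
eef_pos: [0.4063, -0.353, 0.2917]
eef_rot: [-0.0, 1.0, 0.031, 0.001]
wrist_force: [-0.0, -0.1, -0.4]
opening: 0.001
grasp_force: 0.0
```

```bash
cat > st.py <<'E'
from h import *
import sys
s=get_obs();q=s["eef_rot"];Rm=R.from_quat([q[1],q[2],q[3],q[0]])
print({k:np.round(s[k],4) for k in("time_s","eef_pos","eef_rot","wrist_force","opening","q")})
if len(sys.argv)>3: print("move",np.round(Rm.inv().apply(np.array(sys.argv[1:4],float)-s["eef_pos"])/.4,4))
E
python3 st.py .562 -.192 .23
```

```text
{'time_s': np.float64(2.0), 'eef_pos': array([ 0.4063, -0.353 ,  0.2917]), 'eef_rot': array([-4.000e-04,  9.995e-01,  3.100e-02,  8.000e-04]), 'wrist_force': array([-0.025 , -0.1267, -0.4174]), 'opening': np.float64(0.0012), 'q': array([-0.937 ,  0.0519,  1.6269,  0.0018,  1.4626,  0.5715])}
move [ 0.4131 -0.3774  0.1551]
```

play_rows([
  [0,[0.1,-0.09,0],0],
  [0,[0.2,-0.18,0],0],
  [0,[0.3,-0.28,0],0],
  [0,[0.413,-0.377,0],0],
  [0,[0.413,-0.377,0.1],0],
  [0,[0.413,-0.377,0.19],0],
  [0,[0.413,-0.377,0.19],0],
])

```text
time_s: 2.7
eef_pos: [0.5565, -0.1944, 0.2093]
eef_rot: [-0.003, 1.0, 0.03, -0.005]
wrist_force: [0.2, 0.1, -1.0]
opening: -0.001
grasp_force: 0.0
```

```bash
python3 st.py .562 -.192 .19; python3 - <<'E'
from h import *
c=shot("side");w=shot("wrist");cv2.imwrite("pics/b.png",np.hstack([cv2.resize(c["image"][110:270,200:330],(468,576)),cv2.resize(w["image"],(330,576))])[:,:,::-1])
E
```

```text
{'time_s': np.float64(2.7), 'eef_pos': array([ 0.5565, -0.1944,  0.2093]), 'eef_rot': array([-0.0028,  0.9995,  0.0303, -0.0047]), 'wrist_force': array([ 0.2416,  0.1496, -0.9997]), 'opening': np.float64(-0.0006), 'q': array([-5.3720e-01,  2.3970e-01,  1.5826e+00, -4.0000e-04,  1.3302e+00,
        9.7320e-01])}
move [ 0.0146 -0.005   0.0482]
```

View pics/b.png

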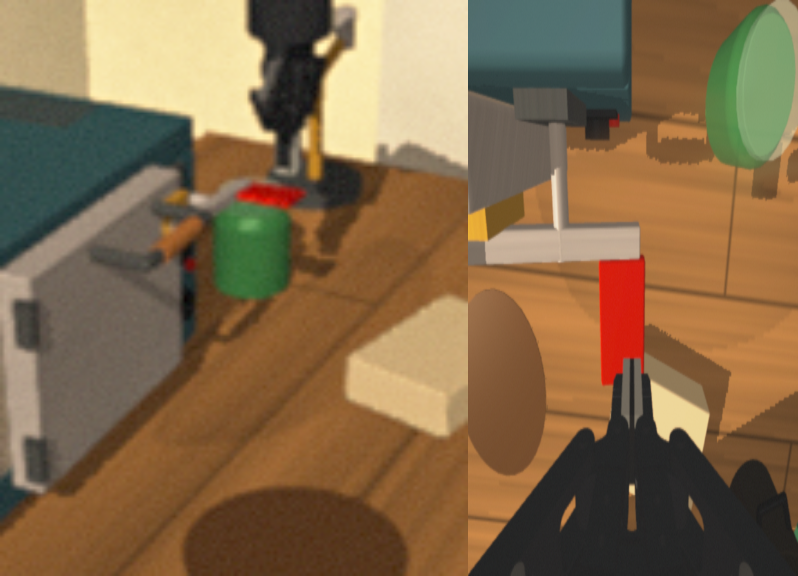

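play_rows([
  [0,[0.01,-0.005,0.01],0],
  [0,[0.01,-0.005,0.02],0],
  [0,[0.01,-0.005,0.03],0],
  [0,[0.01,-0.005,0.04],0],
  [0,[0.01,-0.005,0.04],0],
])

```text
time_s: 3.3
eef_pos: [0.5629, -0.1944, 0.1988]
eef_rot: [-0.0, 1.0, 0.029, -0.0]
wrist_force: [0.1, 1.0, -0.0]
opening: 0.001
grasp_force: 0.0
```

```bash
python3 st.py
```

```text
{'time_s': np.float64(3.3), 'eef_pos': array([ 0.5629, -0.1944,  0.1988]), 'eef_rot': array([-2.000e-04,  9.996e-01,  2.910e-02, -4.000e-04]), 'wrist_force': array([ 9.95e-02,  9.58e-01, -9.00e-04]), 'opening': np.float64(0.0007), 'q': array([-0.5316,  0.256 ,  1.5848, -0.    ,  1.3017,  0.9809])}
```

Continue down in short steps.

play_rows([
  [0,[0,-0.005,0.01],0],
  [0,[0,-0.005,0.02],0],
  [0,[0,-0.005,0.03],0],
  [0,[0,-0.005,0.03],0],
])

```text
time_s: 3.7
eef_pos: [0.5633, -0.1923, 0.1872]
eef_rot: [-0.0, 1.0, 0.029, 0.0]
wrist_force: [0.0, 1.1, 1.0]
opening: -0.001
grasp_force: 0.6
```

play_rows([
  [0,[0,0,0.01],0],
  [0,[0,0,0.02],0],
  [0,[0,0,0.02],0],
])

```text
time_s: 4.0
eef_pos: [0.5635, -0.1923, 0.1795]
eef_rot: [0.0, 1.0, 0.029, 0.0]
wrist_force: [0.3, 1.4, 2.4]
opening: -0.002
grasp_force: 1.2
```

play_rows([
  [0,[0,0,0.01],0],
  [0,[0,0,0.015],0],
  [0,[0,0,0.015],0],
])

```text
time_s: 4.3
eef_pos: [0.5637, -0.1926, 0.1737]
eef_rot: [0.0, 1.0, 0.029, 0.001]
wrist_force: [0.5, -0.6, 4.0]
opening: -0.002
grasp_force: 1.6
```

```bash
cat > ck.py <<'E'
from h import *
for n in("top","side"):
    c=shot(n);P=pts(c)
    for l in("handle",):
        for d in masks_of(c,l)[:1]:
            p=P[d["mask"]&(P[...,2]>.2)&(P[...,2]<.245)];print(n,l,round(d["conf"],2),np.round(np.median(p,0),3))
    # door panel: points with z .06-.19 in front
    q=P[(P[...,2]>.1)&(P[...,2]<.2)&(P[...,0]>.35)&(P[...,0]<.62)&(P[...,1]>-.12)&(P[...,1]<.13)]
    if len(q)>20: print(n,"doorfit slope",np.polyfit(q[:,1],q[:,0],1),len(q))
    i=c["image"].astype(int);k=(i[...,0]>100)&(i[...,0]>2*i[...,1])&(i[...,0]>2*i[...,2])&(abs(P[...,1]+.18)<.08)&(abs(P[...,0]-.58)<.1)&(P[...,2]>.12)
    r=P[k]
    if len(r): print("red",len(r),np.round(np.median(r,0),3),np.round(r.min(0),3),np.round(r.max(0),3))
E
python3 st.py; python3 ck.py
```

```text
{'time_s': np.float64(4.3), 'eef_pos': array([ 0.5637, -0.1926,  0.1737]), 'eef_rot': array([3.000e-04, 9.996e-01, 2.930e-02, 6.000e-04]), 'wrist_force': array([ 0.4756, -0.5908,  3.9987]), 'opening': np.float64(-0.0016), 'q': array([-5.2840e-01,  2.8060e-01,  1.6076e+00,  2.0000e-04,  1.2520e+00,
        9.8380e-01])}
top doorfit slope [-0.04460019  0.60686766] 216
red 32 [ 0.547 -0.174  0.18 ] [ 0.526 -0.2    0.159] [ 0.555 -0.159  0.32 ]
side handle 0.67 [0.557 0.016 0.227]
side doorfit slope [-0.04042213  0.60752394] 1048
red 46 [ 0.563 -0.167  0.179] [ 0.542 -0.201  0.166] [ 0.596 -0.16   0.184]
```

play_rows([
  [0,[0,0,0.007],0],
  [0,[0,0,0.014],0],
  [0,[0,0,0.014],0],
])

```text
time_s: 4.8
eef_pos: [0.5634, -0.1926, 0.1678]
eef_rot: [0.0, 1.0, 0.029, 0.0]
wrist_force: [1.4, 0.2, 3.6]
opening: 0.0
grasp_force: 1.6
```

```bash
python3 st.py; python3 ck.py
```

```text
{'time_s': np.float64(4.8), 'eef_pos': array([ 0.5634, -0.1926,  0.1678]), 'eef_rot': array([2.000e-04, 9.996e-01, 2.920e-02, 4.000e-04]), 'wrist_force': array([1.3712, 0.1508, 3.5779]), 'opening': np.float64(0.0002), 'q': array([-0.5285,  0.287 ,  1.6124, -0.    ,  1.2413,  0.9838])}
top handle 0.67 [0.559 0.01  0.228]
top doorfit slope [-0.04130925  0.60658531] 211
red 36 [ 0.548 -0.174  0.175] [ 0.526 -0.196  0.155] [ 0.59  -0.152  0.316]
side handle 0.67 [0.555 0.022 0.227]
side doorfit slope [-0.0433746   0.60759895] 1045
red 48 [ 0.563 -0.165  0.176] [ 0.542 -0.193  0.162] [ 0.595 -0.16   0.181]
```

play_rows([
  [0,[0,0,0.007],0],
  [0,[0,0,0.014],0],
  [0,[0,0,0.014],0],
])

```text
time_s: 5.3
eef_pos: [0.5631, -0.1925, 0.162]
eef_rot: [0.0, 1.0, 0.029, -0.0]
wrist_force: [0.7, -0.7, 4.5]
opening: -0.001
grasp_force: 1.6
```

```bash
python3 st.py; python3 ck.py
```

```text
{'time_s': np.float64(5.3), 'eef_pos': array([ 0.5631, -0.1925,  0.162 ]), 'eef_rot': array([ 1.000e-04,  9.996e-01,  2.920e-02, -0.000e+00]), 'wrist_force': array([ 0.6975, -0.7178,  4.5325]), 'opening': np.float64(-0.0008), 'q': array([-5.2860e-01,  2.9340e-01,  1.6170e+00, -2.0000e-04,  1.2311e+00,
        9.8380e-01])}
top handle 0.65 [0.559 0.008 0.227]
top doorfit slope [-0.03848557  0.60635292] 226
red 36 [ 0.547 -0.171  0.173] [ 0.534 -0.194  0.152] [ 0.59  -0.152  0.3  ]
side handle 0.5 [0.557 0.014 0.227]
side doorfit slope [-0.04248053  0.60763175] 1040
red 58 [ 0.561 -0.164  0.173] [ 0.541 -0.191  0.156] [ 0.593 -0.158  0.178]
```

play_rows([
  [0,[0,0,0.005],0],
  [0,[0,0,0.007],0],
  [0,[0,0,0.007],0],
])

```text
time_s: 5.8
eef_pos: [0.5632, -0.1924, 0.1594]
eef_rot: [0.0, 1.0, 0.029, -0.0]
wrist_force: [0.4, -0.2, 4.8]
opening: 0.001
grasp_force: 1.9
```

```bash
python3 st.py; python3 ck.py
```

```text
{'time_s': np.float64(5.8), 'eef_pos': array([ 0.5632, -0.1924,  0.1594]), 'eef_rot': array([ 0.    ,  0.9996,  0.0293, -0.    ]), 'wrist_force': array([ 0.364 , -0.1755,  4.8497]), 'opening': np.float64(0.0007), 'q': array([-0.5285,  0.2963,  1.619 , -0.    ,  1.2263,  0.9838])}
top handle 0.47 [0.559 0.011 0.228]
top doorfit slope [-0.03639863  0.60622027] 220
red 33 [ 0.548 -0.17   0.169] [ 0.53  -0.19   0.157] [ 0.591 -0.152  0.291]
side handle 0.79 [0.556 0.03  0.226]
side doorfit slope [-0.04209607  0.6074764 ] 1046
red 56 [ 0.561 -0.163  0.171] [ 0.541 -0.191  0.15 ] [ 0.593 -0.158  0.177]
```

play_rows([
  [0,[0,0,0.005],0],
  [0,[0,0,0.007],0],
  [0,[0,0,0.007],0],
])

```text
time_s: 6.3
eef_pos: [0.563, -0.1923, 0.156]
eef_rot: [-0.0, 1.0, 0.029, -0.0]
wrist_force: [1.5, -1.0, 1.3]
opening: 0.002
grasp_force: 1.0
```

```bash
python3 st.py; python3 ck.py
```

```text
{'time_s': np.float64(6.3), 'eef_pos': array([ 0.563 , -0.1923,  0.156 ]), 'eef_rot': array([-2.000e-04,  9.996e-01,  2.920e-02, -2.000e-04]), 'wrist_force': array([ 1.5339, -1.0374,  1.2805]), 'opening': np.float64(0.0018), 'q': array([-0.5285,  0.3   ,  1.6215,  0.    ,  1.2206,  0.9838])}
top handle 0.49 [0.537 0.029 0.229]
top doorfit slope [0.13036697 0.58252197] 206
red 36 [ 0.548 -0.168  0.169] [ 0.531 -0.189  0.152] [ 0.591 -0.153  0.286]
side handle 0.48 [0.531 0.033 0.227]
side doorfit slope [0.15414914 0.57947964] 1338
red 57 [ 0.562 -0.164  0.17 ] [ 0.542 -0.189  0.151] [ 0.59  -0.156  0.176]
```

play_rows([
  [0,[0,0,-0.1],0],
  [0,[0,0,-0.2],0],
  [0,[0,0,-0.31],0],
  [0,[0,0,-0.31],0],
])

```text
time_s: 6.9
eef_pos: [0.5657, -0.1937, 0.2876]
eef_rot: [0.003, 1.0, 0.029, 0.005]
wrist_force: [-0.7, 0.2, -0.5]
opening: 0.001
grasp_force: 0.0
```

```bash
python3 st.py .561 .015 .28
```

```text
{'time_s': np.float64(6.9), 'eef_pos': array([ 0.5657, -0.1937,  0.2876]), 'eef_rot': array([0.0029, 0.9996, 0.0294, 0.0046]), 'wrist_force': array([-0.7333,  0.2311, -0.4959]), 'opening': np.float64(0.001), 'q': array([-0.5282,  0.1831,  1.4904, -0.    ,  1.4573,  0.9838])}
move [ 0.0187 -0.5218  0.0161]
```

play_rows([
  [0,[0,-0.1,-0.02],0.01],
  [0,[0.01,-0.2,-0.02],0.03],
  [0,[0.02,-0.3,-0.02],0.05],
  [0,[0.02,-0.4,-0.02],0.057],
  [0,[0.025,-0.517,-0.02],0.057],
  [0,[0.025,-0.517,-0.02],0.057],
  [0,[0.025,-0.517,-0.02],0.057],
])

```text
time_s: 7.6
eef_pos: [0.5605, 0.0157, 0.2877]
eef_rot: [0.0, 0.998, -0.059, -0.001]
wrist_force: [0.2, -0.1, 0.1]
opening: 0.0
grasp_force: 0.0
```

```bash
python3 st.py .561 .015 .195; python3 - <<'E'
from h import *
c=shot("wrist");save(c,"w2.png");P=pts(c)
k=(P[...,2]>.21)&(P[...,2]<.24)&(P[...,0]>.48)&(P[...,0]<.555)&(abs(P[...,1]-.02)<.07)
r=P[k];print("bar",len(r),np.round(np.median(r,0),3),np.polyfit(r[:,1],r[:,0],1) if len(r)>9 else 0)
E
python3 ck.py
```

```text
{'time_s': np.float64(7.6), 'eef_pos': array([0.5605, 0.0157, 0.2877]), 'eef_rot': array([ 1.000e-04,  9.983e-01, -5.890e-02, -8.000e-04]), 'wrist_force': array([ 0.1774, -0.1014,  0.1439]), 'opening': np.float64(0.0004), 'q': array([-1.8350e-01,  1.0740e-01,  1.5755e+00, -4.0000e-04,  1.4602e+00,
        1.5052e+00])}
move [0.0018 0.0014 0.2316]
bar 2748 [0.537 0.003 0.228] [0.07117885 0.53602826]
top handle 0.58 [0.533 0.04  0.229]
top doorfit slope [0.17021226 0.57673571] 58
red 115 [ 0.566 -0.173  0.165] [ 0.541 -0.191  0.147] [ 0.592 -0.157  0.182]
side handle 0.49 [0.532 0.027 0.227]
side doorfit slope [0.15410074 0.57945588] 1334
red 50 [ 0.564 -0.162  0.17 ] [ 0.541 -0.192  0.15 ] [ 0.589 -0.155  0.176]
```

View pics/w2.png

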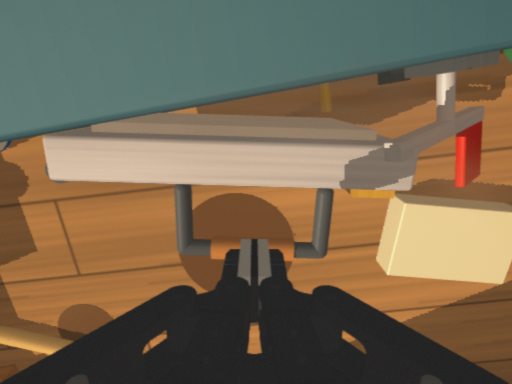

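play_rows([
  [0,[0.006,0,0.06],0],
  [0,[0.006,0,0.12],0],
  [0,[0.006,0,0.18],0],
  [0,[0.006,0,0.23],0],
  [0,[0.006,0,0.23],0],
])

```text
time_s: 8.35
eef_pos: [0.5613, 0.0136, 0.1932]
eef_rot: [-0.0, 0.998, -0.061, -0.003]
wrist_force: [-0.1, 0.6, -0.5]
opening: -0.004
grasp_force: 0.0
```

```bash
python3 st.py; python3 - <<'E'
from h import *
# target TCP path: finger at bar contact: offset from hinge n=.045, d=.135
H=np.array([.6153,.1444]);s=get_obs();q=s["eef_rot"];Rm=R.from_quat([q[1],q[2],q[3],q[0]])
for t in np.arange(.2,2.0,.1):
    a=.055-t; d=np.array([np.sin(a),-np.cos(a)]);n=np.array([-np.cos(a),-np.sin(a)])
    p=H+.135*d+.045*n
    print(round(t,2),np.round(p,3),np.round(Rm.inv().apply(np.r_[p-s["eef_pos"][:2],0])/.4,3))
E
```

```text
{'time_s': np.float64(8.35), 'eef_pos': array([0.5613, 0.0136, 0.1932]), 'eef_rot': array([-4.000e-04,  9.981e-01, -6.110e-02, -3.100e-03]), 'wrist_force': array([-0.1228,  0.5863, -0.5475]), 'opening': np.float64(-0.0036), 'q': array([-1.8710e-01,  1.9210e-01,  1.6739e+00, -1.0000e-04,  1.2819e+00,
        1.5061e+00])}
0.2 [0.551 0.017] [-0.026 -0.006  0.   ]
0.3 [0.539 0.024] [-0.059 -0.02   0.   ]
0.4 [0.527 0.033] [-0.09  -0.037  0.001]
0.5 [0.517 0.042] [-0.12  -0.057  0.001]
0.6 [0.507 0.052] [-0.147 -0.079  0.001]
0.7 [0.498 0.064] [-0.172 -0.105  0.001]
0.8 [0.491 0.076] [-0.194 -0.133  0.001]
0.9 [0.484 0.088] [-0.214 -0.162  0.001]
1.0 [0.48  0.102] [-0.23  -0.194  0.002]
1.1 [0.476 0.116] [-0.243 -0.227  0.002]
1.2 [0.474 0.13 ] [-0.253 -0.261  0.002]
1.3 [0.473 0.144] [-0.259 -0.296  0.002]
1.4 [0.474 0.158] [-0.262 -0.332  0.002]
1.5 [0.476 0.172] [-0.261 -0.367  0.002]
1.6 [0.479 0.186] [-0.256 -0.403  0.002]
1.7 [0.484 0.199] [-0.249 -0.437  0.002]
1.8 [0.49  0.212] [-0.237 -0.471  0.002]
1.9 [0.498 0.224] [-0.223 -0.503  0.002]
```

play_rows([
  [0,[-0.026,-0.006,0],0],
  [0,[-0.059,-0.02,0],0.012],
  [0,[-0.09,-0.037,0],0.025],
  [0,[-0.12,-0.057,0],0.037],
  [0,[-0.147,-0.079,0],0.05],
  [0,[-0.172,-0.105,0],0.062],
  [0,[-0.194,-0.133,0],0.075],
  [0,[-0.214,-0.162,0],0.087],
  [0,[-0.23,-0.194,0],0.1],
  [0,[-0.243,-0.227,0],0.11],
])

```text
time_s: 9.35
eef_pos: [0.4809, 0.1157, 0.1998]
eef_rot: [-0.001, 0.973, -0.232, 0.005]
wrist_force: [9.1, -2.7, 0.3]
opening: 0.002
grasp_force: 3.8
```

```bash
python3 st.py; python3 - <<'E'
from h import *
H=np.array([.6153,.1444]);s=get_obs();q=s["eef_rot"];Rm=R.from_quat([q[1],q[2],q[3],q[0]])
for t in np.arange(1.0,2.0,.1):
    a=.055-t; d=np.array([np.sin(a),-np.cos(a)]);n=np.array([-np.cos(a),-np.sin(a)])
    p=H+.135*d+.045*n
    print(round(t,2),np.round(p,3),np.round(Rm.inv().apply(np.r_[p-s["eef_pos"][:2],0])/.4,3))
c=shot("side");w=shot("top");cv2.imwrite("pics/d.png",np.hstack([cv2.resize(c["image"][90:290,150:350],(400,500)),cv2.resize(w["image"][120:270,180:330],(400,500))])[:,:,::-1])
for X in (c,w):
    P=pts(X)
    for d in masks_of(X,"handle")[:1]:
        p=P[d["mask"]&(P[...,2]>.2)&(P[...,2]<.245)];print(round(d["conf"],2),np.round(np.median(p,0),3))
E
```

```text
{'time_s': np.float64(9.35), 'eef_pos': array([0.4809, 0.1157, 0.1998]), 'eef_rot': array([-5.000e-04,  9.727e-01, -2.322e-01,  4.900e-03]), 'wrist_force': array([ 9.0661, -2.6726,  0.3073]), 'opening': np.float64(0.0024), 'q': array([-3.5000e-03,  2.4200e-02,  1.8446e+00, -1.3000e-03,  1.2629e+00,
        2.0364e+00])}
1.0 [0.48  0.102] [0.013 0.033 0.   ]
1.1 [0.476 0.116] [-0.011  0.006 -0.   ]
1.2 [0.474 0.13 ] [-0.032 -0.023 -0.   ]
1.3 [0.473 0.144] [-0.049 -0.054 -0.   ]
1.4 [0.474 0.158] [-0.064 -0.086 -0.   ]
1.5 [0.476 0.172] [-0.075 -0.12  -0.   ]
1.6 [0.479 0.186] [-0.083 -0.155 -0.   ]
1.7 [0.484 0.199] [-0.087 -0.19  -0.   ]
1.8 [0.49  0.212] [-0.088 -0.225 -0.   ]
1.9 [0.498 0.224] [-0.085 -0.261  0.   ]
0.75 [nan nan nan]
0.64 [0.437 0.118 0.228]
  return _methods._mean(a, axis=axis, dtype=dtype,
  ret = um.true_divide(
```

View pics/d.png

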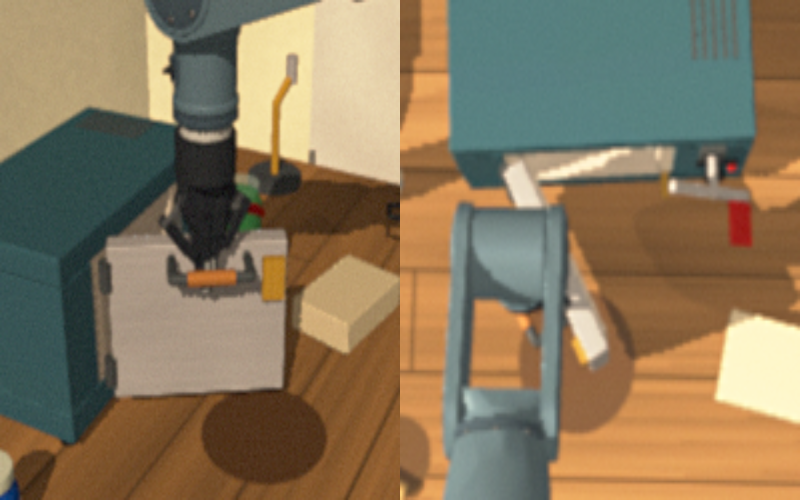

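play_rows([
  [0,[-0.021,-0.029,0.005],0.01],
  [0,[-0.038,-0.06,0.01],0.02],
  [0,[-0.053,-0.092,0.01],0.03],
  [0,[-0.064,-0.126,0.01],0.045],
  [0,[-0.072,-0.161,0.01],0.06],
  [0,[-0.076,-0.196,0.01],0.075],
  [0,[-0.077,-0.222,0.01],0.09],
  [0,[-0.077,-0.24,0.01],0.09],
  [0,[-0.076,-0.251,0.01],0.09],
  [0,[-0.076,-0.251,0.01],0.09],
])

```text
time_s: 10.55
eef_pos: [0.4963, 0.2192, 0.1929]
eef_rot: [-0.0, 0.931, -0.366, 0.0]
wrist_force: [0.8, -1.1, -0.2]
opening: -0.001
grasp_force: 0.5
```

```bash
cat > dr.py <<'E'
from h import *
for n in("side","top"):
    c=shot(n);P=pts(c)
    q=P[(P[...,2]>.06)&(P[...,2]<.2)&(P[...,0]>.37)&(P[...,0]<.59)&(P[...,1]>.1)&(P[...,1]<.3)]
    if len(q)>30:
        v=cv2.fitLine(q[:,:2].astype(np.float32),cv2.DIST_HUBER,0,.01,.01).ravel();a=np.arctan2(-v[1],-v[0]) if v[0]>0 else np.arctan2(v[1],v[0])
        th=(.055-(a+np.pi/2))%(2*np.pi);print(n,len(q),np.round(v,3),"theta",round(th,3))
E
python3 st.py;python3 dr.py
```

```text
{'time_s': np.float64(10.55), 'eef_pos': array([0.4963, 0.2192, 0.1929]), 'eef_rot': array([-1.000e-04,  9.307e-01, -3.657e-01,  2.000e-04]), 'wrist_force': array([ 0.8298, -1.0654, -0.2401]), 'opening': np.float64(-0.0008), 'q': array([ 1.9700e-01,  1.4630e-01,  1.7274e+00, -1.0000e-04,  1.2675e+00,
        2.5166e+00])}
side 2645 [ 0.977 -0.213  0.499  0.185] theta 1.84
top 199 [ 0.975 -0.22   0.495  0.15 ] theta 1.848
```

play_rows([
  [0,[0.0075,0.013,0],0],
  [0,[0.0075,0.013,0],0],
  [0,[0.0075,0.013,-0.08],0],
  [0,[0.0075,0.013,-0.18],0],
  [0,[0.0075,0.013,-0.3],0],
  [0,[0.0075,0.013,-0.35],0],
  [0,[0.0075,0.013,-0.35],0],
  [0,[0.0075,0.013,-0.35],0],
])

```text
time_s: 11.45
eef_pos: [0.4942, 0.2136, 0.3321]
eef_rot: [-0.0, 0.931, -0.366, -0.0]
wrist_force: [0.0, -0.0, -0.1]
opening: 0.001
grasp_force: 0.0
```

```bash
python3 st.py;python3 dr.py; python3 - <<'E'
from h import *
c=shot("top");P=pts(c);save(c,"e.png");s=shot("side");Q=pts(s)
for l in "pickle_pot glass_jar enamel_jar flux_can hammer fire_brick".split():
    for C,X in((c,P),(s,Q)):
        for d in masks_of(C,l)[:1]:
            p=X[d["mask"]&(C["range_z"]>0)];print(l,round(d["conf"],2),np.round(np.median(p,0),3))
E
```

```text
{'time_s': np.float64(11.45), 'eef_pos': array([0.4942, 0.2136, 0.3321]), 'eef_rot': array([-1.000e-04,  9.307e-01, -3.657e-01, -1.000e-04]), 'wrist_force': array([ 0.0247, -0.0496, -0.1158]), 'opening': np.float64(0.0013), 'q': array([1.8730e-01, 3.0900e-02, 1.5689e+00, 2.0000e-04, 1.5419e+00,
       2.5069e+00])}
side 2721 [ 0.977 -0.215  0.463  0.193] theta 1.842
top 215 [ 0.976 -0.219  0.487  0.152] theta 1.847
pickle_pot 0.72 [ 0.328 -0.476  0.025]
pickle_pot 0.87 [ 0.326 -0.432  0.068]
glass_jar 0.94 [ 0.66  -0.34   0.106]
glass_jar 0.8 [ 0.659 -0.322  0.058]
enamel_jar 0.65 [0.623 0.382 0.058]
flux_can 0.55 [0.525 0.487 0.096]
flux_can 0.74 [0.501 0.237 0.226]
hammer 0.86 [0.318 0.478 0.023]
hammer 0.74 [0.284 0.397 0.024]
fire_brick 0.71 [ 0.408 -0.245  0.045]
fire_brick 0.58 [ 0.403 -0.213  0.044]
```

```bash
python3 -c "
from bench import *
print(hand_in())"
```

```text
the job is handed in; nothing more can be done
None
```

I pushed the latch down until the door sprang ajar, then swung it by its handle to about 1.84 rad by camera (the stop is 1.9, 1.75 needed), with the loose things where they stood; the job is handed in, but the call returned no verdict.

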